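# Lay the ratchet reading stand flat

### The job

I want to write in the stock book, so lay its reading stand flat. The ratchet only climbs: raise the board by its hand slot to one of its top two notches and leave it resting there with your hand off while you change your grip, then lift it on past the top until the weighted pawl tips out, let go and let the board sink gently all the way down. Don't knock over the glasses or the bottle.

Things in the scene. Friction and masses are not known exactly. Their poses are not given: they have to be found in the camera images.
- stand: Wooden reading stand, about 245 x 330 mm, fixed to the counter. Origin on the counter under the middle of the board's hinge, at the end near the robot; x points away from the reader under the board, y left along the hinge, z up. The hinge axis runs along y, 30 mm above the origin. The frame under the board is 24 mm high. On the right end of the hinge a round damper reaches to y = -166 mm.
- hinge_mid (a point): On the hinge axis, at the middle of the board; its axes are the board's: x up the slope, y left, z out of the face. The board is 260 mm wide, 12 mm thick and 226 mm long up the slope; its underside passes through the axis. The grey stock book (153 mm up the slope, 210 mm wide, 16 mm thick) is clipped on the face and ends 166 mm from the axis, with its two clips at 174 mm.
- slot_mid (a point): Middle of the hand slot, which goes right through the board above the book: 33 mm up the slope (170 to 203 mm from the hinge), 96 mm wide along y. Nothing lies under the slot and the rail but the counter.
- rail_mid (a point): Middle of the straight wooden rail between slot and top edge, at half the board's thickness: 214.5 mm up the slope from the hinge, 6 mm above the underside. Rail: 23 mm up the slope (203 to 226 mm), 12 mm thick, edges rounded 6 mm, so it can turn some 0.5 rad in a pinch. Low, it can be pinched through the slot, across its 23 mm; steep, over the top edge, across its 12 mm. Axes as at hinge_mid.
- edge_mid (a point): Middle of the board's top edge, 226 mm up the slope from the hinge, at half the thickness. Axes as at hinge_mid. Behind the stand lie bottles up to 150 mm high (from world x = 0.57).
- board (a joint): Tilt in rad: 0 flat, grows as the top edge is lifted toward the robot, stop at 1.26. Notches hold it at 0.18, 0.37, 0.565, 0.755, 0.95; the pawl drops in only 0.09 past each, then the board settles back. Starts on the 2nd or 3rd (settling in 0.5 s). At about 1.18 a lobe tips the pawl out, to stay; let go, the board sinks on its damper, flat after 5 s. Lifts with 5 N at the rail.
- pawl (a joint): Angle of the weighted tumbler pawl in rad: about 0 with its nose in a notch, up to 0.13 while it rides over a tooth. Past about 0.21 its weight tips it over and it rests at 0.49, out of the teeth, until a pin on the quadrant tips it back in as the board comes down flat.
- pawl_pin (a point): Pivot of the pawl on the steel upright at the left side of the stand, 114 mm above the counter, 42 mm beyond the hinge axis. The ratchet (upright, pawl, toothed quadrant on the board's side) fills y = +130 to +168 mm of the stand, within 75 mm of the hinge axis in x and up to 160 mm above the counter.
- wine_glass: Stemmed wine glass, 81 mm wide, 202 mm high, standing right of the stand; origin under its foot, z up.
- tumbler: Plain straight glass, 81 mm wide, 91 mm high, standing farther right; origin under its base, z up.
- open_bottle: Dark wine bottle with a white capsule, 74 mm wide, 297 mm high, standing far right on the counter; origin under its base, z up.

How it is judged:
By the outcome, as a careful person would: the job done as asked, in the order asked, and still so for the second after the job is handed in, with the robot touching nothing.
It also fails if it takes over 54 s, if anything falls off the work surface, if the arm or the gripper's body presses on something with over 40 N, if the wrist force passes 120 N, or if a joint passes its speed limit or range.

### The arm

A 6-joint arm with a two-finger parallel gripper is mounted at the origin on a cart in front of the work surface, level with it; the furniture and walls round the work are solid. World frame = base frame: x ahead of the robot, y to its left, z up, the work surface at z = 0. Lengths are in mm, angles in rad, forces in N, time in s.
With the tool pointing down it reaches from about 300 to 775 mm from the base axis. Payload 14.6 kg.
Tool frame: the origin (TCP) lies midway between the tips of the shut fingers; the grasp point (between the pads) lies behind it (manip.grip_depth is the z of the grasp point in the tool frame, in mm); z points along the fingers, y is the line along which they close (so a half turn about z gives the same grasp; the last joint's range is limited). The gripper opens to 94 mm and grips with 3 to 60 N. Pads are 16 mm wide; open, the fingers measure 119 mm over their backs; the gripper's body (75 mm by 177 mm) begins 78 mm behind the grasp point.
Start: joints at [-1.286, 0.3, 1.521, -0, 1.321, -0.067], TCP at [189.516, -516.307, 205.446] pointing down, gripper open.
Joint ranges: [-3.03, 3.03], [-0.79, 2.21], [0.23, 2.52], [-1.04, 4.18], [0, 3.07], [-2.55, 2.55]. Speed limits (rad/s): [2.22, 2.22, 2.57, 3.14, 3.14, 3.14].

### API

Orientations are given as [roll, pitch, yaw] about the fixed x, y, z axes, in that order (R = Rz(yaw) Ry(pitch) Rx(roll)).
In Python, from cell import manip gives the robot as it stands.
- The arm moves only by the shell command python3 nudge.py FILE [OPENING] [FORCE], which reads ROWS from the file FILE. ROWS is a JSON list of rows, 1 to 5 of them, each of 6 numbers: dx, dy, dz in units of 100 mm, then a rotation vector rx, ry, rz in rad; each row is the pose to reach, as a shift and turn from the pose commanded when the command began, along the tool's axes at that moment; what a row does not reach only later rows make up. A row lasts 1/10 s, in which the tool goes at most 50 mm and 0.15 rad, less where a joint would pass 70% of its speed; a pose out of reach is approached as far as the arm can. OPENING is the finger opening in mm, set as the command begins (- or left out keeps the last). The fingers move at their own pace and stop on an object; FORCE is the grip in N (left out, the last holds). Time passes only in rows, so rows that do not move let the fingers close. It prints the time, the measured TCP pose, the force, the opening and the grip force at its end. Input that does not fit is refused with a message, and nothing moves.
- manip.read_state(): the state, without advancing time (a new reading comes with each control period).
- manip.camera(name): name is "side" or "top" or "wrist"; returns (picture, depth): 384x512x3 uint8, red, green, blue; 384x512 float32, mm along the optical axis (not along the pixel's ray), 0 where there is no reading.
- manip.camera_info(name): a dict with "K" (3x3 intrinsics, pixels), "rvec" (rotation vector, rad) and "tvec" (3), from world to camera coordinates, as OpenCV has them; the wrist camera has in their place "mount" (4x4, takes a point from camera to tool coordinates, whose origin is the TCP and whose axes are the flange's). Camera axes: x right, y down, z forward; pixel columns grow to the right and rows downward; lengths in mm; the calibration is good to about 2 mm. A picture is of the moment at which its call begins: read the wrist's pose just before it. camera_info takes no time and is no camera call.
- manip.sign_off(): hands the job in; it is judged then, once.
The state is a dict: "clock": time; "joints": joint angles; "qd": joint speeds; "effort": joint torques, N m; "eef_pos": TCP position; "eef_rot": TCP orientation; "wrist_force": force on the tool from outside, world axes, zero at the start; "moment": the same for the moment, N m; "finger_gap": finger opening in mm; "finger_force": force on a finger pad.
Only numpy, scipy, OpenCV 4.12 (cv2) and the standard library are available. Lean on these libraries where they do the work, as an engineer would, in place of code of your own. Each camera call takes 0.05 s, during which the arm holds its last target. There are 200 camera calls.

## Working session

There is one attempt and no reset: what is moved stays moved. The work goes in short steps, Python scripts to look and compute and a shell command to move; the robot and the scene stay as the last step left them, time stands still between calls to the robot, and variables do not carry over. Pictures are saved under pics/ and viewed, at most 10 in all, crops included, and the job is handed in when it is done.

```bash
ls; mkdir -p pics; python3 - <<'E'
from cell import manip
import cv2,numpy as np
for n in("side","top"):
    p,d=manip.camera(n); cv2.imwrite(f"pics/{n}0.png",cv2.resize(p[:,:,::-1],(800,600))); np.savez(f"pics/{n}0.npz",p=p,d=d)
    i=manip.camera_info(n); print(n,{k:np.round(v,3).tolist() for k,v in i.items()})
print(manip.grip_depth,manip.read_state(), manip.camera_info("wrist"))
E
```

```text
cell.py
nudge.py
pics
side {'K': [[351.407, 0.0, 254.403], [0.0, 351.407, 191.78], [0.0, 0.0, 1.0]], 'rvec': [2.023, -0.585, 0.315], 'tvec': [-413.609, 166.167, 1225.822]}
top {'K': [[484.017, 0.0, 251.731], [0.0, 484.017, 188.003], [0.0, 0.0, 1.0]], 'rvec': [1.684, -2.285, 0.496], 'tvec': [71.896, 458.09, 1617.2]}
-18.8 {'clock': 0.1, 'joints': array([-1.28558209e+00,  3.00394873e-01,  1.52152755e+00, -1.20133648e-06,
        1.32071015e+00, -6.65796303e-02]), 'qd': array([ 0.0005272 , -0.00085463, -0.00139687, -0.00013601, -0.00091524,
        0.00051883]), 'effort': array([ 3.88466506e-03, -5.32641149e+01, -3.53280830e+01,  7.10632140e-02,
        2.35742319e-02, -5.54909207e-05]), 'eef_pos': array([ 189.4594755 , -516.08018962,  204.95079037]), 'eef_rot': array([-3.14055496e+00, -6.80255562e-05,  3.51794132e-01]), 'wrist_force': array([ 0.08764557, -0.07755198,  0.29967984]), 'moment': array([-0.01606489,  0.01632418,  0.01000116]), 'finger_force': 0.0, 'finger_gap': 94.22436130020263} {'K': array([[294.36061059,   0.        , 258.25510716],
       [  0.        , 294.36061059, 194.46692475],
       [  0.        ,   0.        ,   1.        ]]), 'mount': array([[-7.12576108e-04, -9.59722301e-01, -2.80949457e-01,
         8.20449793e+01],
       [ 9.99999695e-01, -7.73955302e-04,  1.07514971e-04,
        -2.39532344e-01],
       [-3.20626837e-04, -2.80949294e-01,  9.59722559e-01,
        -1.79019897e+02],
       [ 0.00000000e+00,  0.00000000e+00,  0.00000000e+00,
         1.00000000e+00]])}
```
View pics/side0.png

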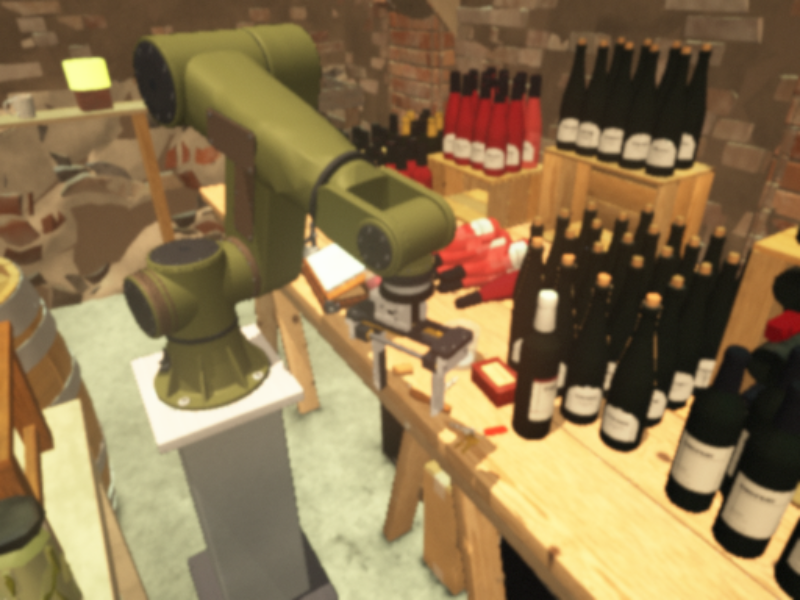

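View pics/top0.png

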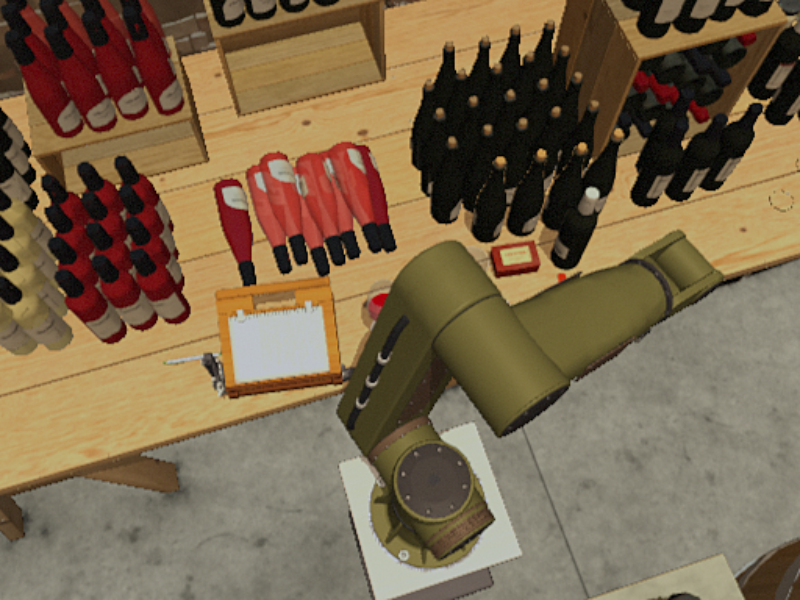

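The top view shows the board (800x600 px): top corners (217,292) and (332,280), bottom corners (228,395) and (342,385). The slot is near (275,298), the wine glass at (380,303) is partly hidden, and the open bottle is at (580,230). Next I'll turn depth into positions and enlarge the crop.

```bash
cat > h.py <<'E'
from cell import manip
import cv2,numpy as np
from scipy.spatial.transform import Rotation as Ro
def w2c(n,st=None):
    i=manip.camera_info(n)
    if n=="wrist":
        T=np.eye(4);T[:3,:3]=Ro.from_euler('xyz',st['eef_rot']).as_matrix();T[:3,3]=st['eef_pos']
        return i['K'],np.linalg.inv(T@i['mount'])
    T=np.eye(4);T[:3,:3]=cv2.Rodrigues(np.array(i['rvec']))[0];T[:3,3]=i['tvec'];return i['K'],T
def cloud(d,K,T):
    v,u=np.indices(d.shape);c=np.stack([(u-K[0,2])/K[0,0]*d,(v-K[1,2])/K[1,1]*d,d,np.ones_like(d)],-1)
    return (c@np.linalg.inv(T).T)[...,:3]
def proj(P,K,T):
    c=np.asarray(P)@T[:3,:3].T+T[:3,3];return np.c_[K[0,0]*c[:,0]/c[:,2]+K[0,2],K[1,1]*c[:,1]/c[:,2]+K[1,2]]
E
python3 - <<'E'
from h import *
z=np.load('pics/top0.npz');K,T=w2c('top');X=cloud(z['d'],K,T)
S=.64
for n,(u,v) in dict(tl=(221,296),tr=(329,284),br=(339,382),bl=(231,391),book=(275,345),railm=(275,291),slot=(275,299),counter=(330,470-40),wg=(380,303),ob=(591,195)).items():
    print(n,X[round(v*S),round(u*S)].round(0))
# plane of book
m=np.zeros(z['d'].shape,bool);m[205:235,155:205]=1
P=X[m];c=P.mean(0);n=np.linalg.svd(P-c)[2][2];n*=np.sign(n[2]);print('book',c.round(1),n.round(3),'tilt',np.arccos(n[2]),'az',np.arctan2(n[1],n[0]), np.abs((P-c)@n).mean())
cv2.imwrite('pics/crop1.png',cv2.resize(z['p'][165:265,95:270,::-1],None,fx=4.5,fy=4.5,interpolation=cv2.INTER_CUBIC))
E
```

```text
tl [564. 308. 118.]
tr [572.  60.   4.]
br [318. 105.  32.]
bl [362. 339.  51.]
book [421. 219.  91.]
railm [537. 187. 120.]
slot [576. 196.   2.]
counter [ 451.  163. -817.]
wg [435. -28. 125.]
ob [ 465. -505.  300.]
book [422.6 206.6  91.5] [ 0.89  -0.281  0.359] tilt 1.2040822693355637 az -0.3055394598986175 25.985419577168884
```

View pics/crop1.png

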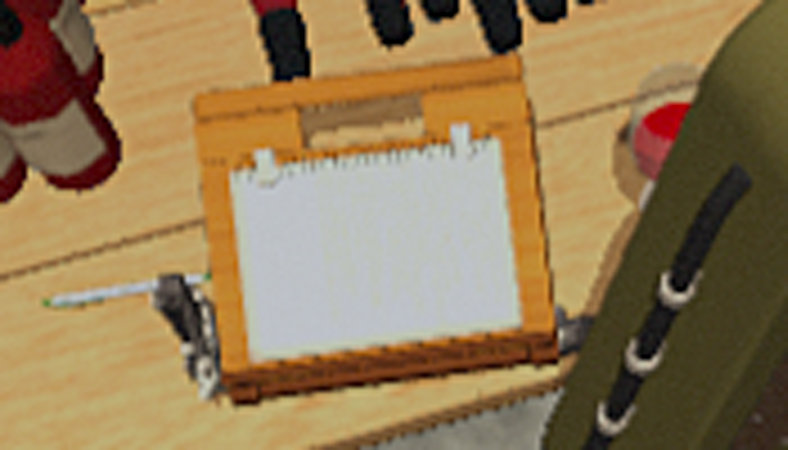

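The crop (x4.5, offset (95,165)) shows board top corners (195,97) and (520,58), and book corners (230,172), (498,140), (522,325), (247,360). The slot spans (303,105)–(424,90) at its top. I'll fit the stand's pose and tilt to these, then check against depth.

```bash
cat > fit.py <<'E'
from h import *
from scipy.optimize import least_squares
def B(q,p): # board pts
    x,y,yaw,t=q; p=np.asarray(p,float)
    return np.array([x,y,30])+p@(Ro.from_euler('z',yaw).as_matrix()@Ro.from_euler('y',-t).as_matrix()).T
PT=dict(eTL=(226,130,12),eTR=(226,-130,12),bTL=(166,105,28),bTR=(166,-105,28),bBR=(13,-105,28),bBL=(13,105,28),sTL=(203,48,12),sTR=(203,-48,12))
def fit(views,q0=(350,220,.0,.4)): # views: list of (K,T,{name:px})
    f=lambda q:np.concatenate([(proj(B(q,[PT[n] for n in px]),K,T)-np.array(list(px.values()))).ravel() for K,T,px in views])
    r=least_squares(f,q0,loss='soft_l1');return r.x,f(r.x)
top={n:(95+(u+.5)/4.5-.5,165+(v+.5)/4.5-.5) for n,(u,v) in dict(eTL=(195,97),eTR=(520,60),bTL=(230,174),bTR=(498,142),bBR=(522,325),bBL=(247,360),sTL=(303,107),sTR=(422,92)).items()}
E
python3 - <<'E'
from fit import *
K,T=w2c('top');q,r=fit([(K,T,top)]);print(q.round(3),r.round(1))
z=np.load('pics/top0.npz');X=cloud(z['d'],K,T)
for n in [(90,0,28),(90,60,28),(40,-60,28),(150,60,28),(214.5,80,12),(214.5,0,12),(214.5,-80,12)]:
    P=B(q,[n]);u=proj(P,K,T)[0].round().astype(int);print(P.round(0),np.nanmedian(X[u[1]-1:u[1]+2,u[0]-1:u[0]+2].reshape(-1,3),0).round(0))
Ks,Ts=w2c('side');print(proj(B(q,list(PT.values())),Ks,Ts).round()*800/512)
P=X[150:230,235:265].reshape(-1,3)
z=np.load('pics/side0.npz');Xs=cloud(z['d'],Ks,Ts)
for n in [(90,0,28),(150,60,28)]:
    P=B(q,[n]);u=proj(P,Ks,Ts)[0].round().astype(int);print(P.round(0),Xs[u[1],u[0]].round())
E
```

```text
[ 3.52188e+02  2.25552e+02 -1.69000e-01  2.78000e-01] [-0.1 -0.   0.5 -0.5 -0.1 -2.   0.  -2.1 -0.4  0.4  0.3  0.3 -0.4  1.3
  0.1  1.4]
[[430. 212.  82.]] [429. 211.  87.]
[[440. 271.  82.]] [438. 270.  84.]
[[372. 161.  68.]] [373. 163.  69.]
[[497. 262.  98.]] [493. 260. 108.]
[[566. 270. 100.]] [557. 270. 117.]
[[552. 191. 100.]] [542. 190. 120.]
[[539. 112. 100.]] [530. 113. 117.]
[[370.3125 229.6875]
 [403.125  262.5   ]
 [353.125  235.9375]
 [376.5625 264.0625]
 [325.     289.0625]
 [306.25   256.25  ]
 [371.875  242.1875]
 [384.375  254.6875]]
[[430. 212.  82.]] [424. 197.  87.]
[[497. 262.  98.]] [ 127. -493.  467.]
```

Depth puts the rail at z≈118, which means the 2nd notch (tilt ≈0.37). The stand is at about (352,225) with yaw −0.17. The wine glass is near (435,-28) and the bottle at (465,-505). I'll raise the arm, swing it over the stand and look with the wrist camera.

The rows are not in the units I measure in: shifts go in units of 100 mm. I convert before sending: -150 mm is -1.5, -50 mm is -0.5.

```bash
echo '[[0, 0, -0.5, 0, 0, -0.1], [0, 0, -1, 0, 0, -0.25], [0, 0, -1.5, 0, 0, -0.4], [0.1, -0.4, -1.6, 0, 0, -0.55], [0.3, -0.8, -1.65, 0, 0, -0.7]]' > next.json && python3 nudge.py next.json; python3 - <<'E'
from h import *
s=manip.read_state();R=Ro.from_euler('xyz',s['eef_rot']);d=np.array([480,190,350])-s['eef_pos'];print(R.inv().apply(d).round(1),(R.inv()*Ro.from_euler('xyz',[np.pi,0,1.40])).as_rotvec().round(3))
E
```

```text
clock: 0.6
eef_pos: [189.6, -430.6, 371.3]
eef_rot: [3.141, 0.001, 1.057]
wrist_force: [1.4, 0.7, -0.2]
finger_gap: 94.1
finger_force: 0.0
[683.2 -52.5  20.6] [ 0.001  0.001 -0.343]
```

```bash
echo '[[0.5, -0.04, 0.02, 0, 0, 0], [1, -0.08, 0.03, 0, 0, 0], [1.5, -0.12, 0.05, 0, 0, 0], [2, -0.16, 0.06, 0, 0, 0], [2.5, -0.2, 0.08, 0, 0, 0]]' > next.json && python3 nudge.py next.json; echo '[[0.5, -0.04, 0.02, 0, 0, 0], [1, -0.08, 0.03, 0, 0, 0], [1.5, -0.12, 0.05, 0, 0, 0], [2, -0.16, 0.06, 0, 0, 0], [2.5, -0.2, 0.08, 0, 0, 0]]' > next.json && python3 nudge.py next.json;echo '[[0.5, -0.04, 0.02, 0, 0, -0.1], [1, -0.08, 0.03, 0, 0, -0.2], [1.5, -0.12, 0.05, 0, 0, -0.34], [1.83, -0.13, 0.05, 0, 0, -0.34], [1.83, -0.13, 0.05, 0, 0, -0.34]]' > next.json && python3 nudge.py next.json; python3 - <<'E'
from h import *
from fit import *
manip.camera("top")
s=manip.read_state();p,d=manip.camera("wrist");np.savez('pics/w1.npz',p=p,d=d,**{k:s[k] for k in('eef_pos','eef_rot')})
cv2.imwrite('pics/w1.png',cv2.resize(p[:,:,::-1],(800,600)))
K,T=w2c('wrist',s);X=cloud(d,K,T)
print(s['eef_pos'],s['eef_rot'],s['joints'].round(2));print(proj(B([350,225,-.169,.37],list(PT.values())),K,T).round()*800/512)
E
```

```text
clock: 1.1
eef_pos: [296.5, -202.8, 362.4]
eef_rot: [3.141, -0.0, 1.051]
wrist_force: [1.3, -1.0, -0.0]
finger_gap: 94.0
finger_force: 0.0
clock: 1.6
eef_pos: [402.9, 23.7, 354.5]
eef_rot: [3.141, -0.0, 1.052]
wrist_force: [1.2, -2.2, 0.7]
finger_gap: 93.4
finger_force: 0.0
clock: 2.1
eef_pos: [482.7, 189.7, 347.8]
eef_rot: [-3.139, 0.001, 1.395]
wrist_force: [-0.4, 0.1, 0.3]
finger_gap: 93.5
finger_force: 0.0
[482.15776444 187.99673628 348.29625117] [-3.13953528e+00  1.07623677e-03  1.39395704e+00] [ 0.3   0.16  1.37 -0.    1.62  0.48]
[[489.0625  87.5   ]
 [478.125  382.8125]
 [412.5    121.875 ]
 [414.0625 356.25  ]
 [281.25   337.5   ]
 [262.5    129.6875]
 [459.375  192.1875]
 [456.25   298.4375]]
```

View pics/w1.png

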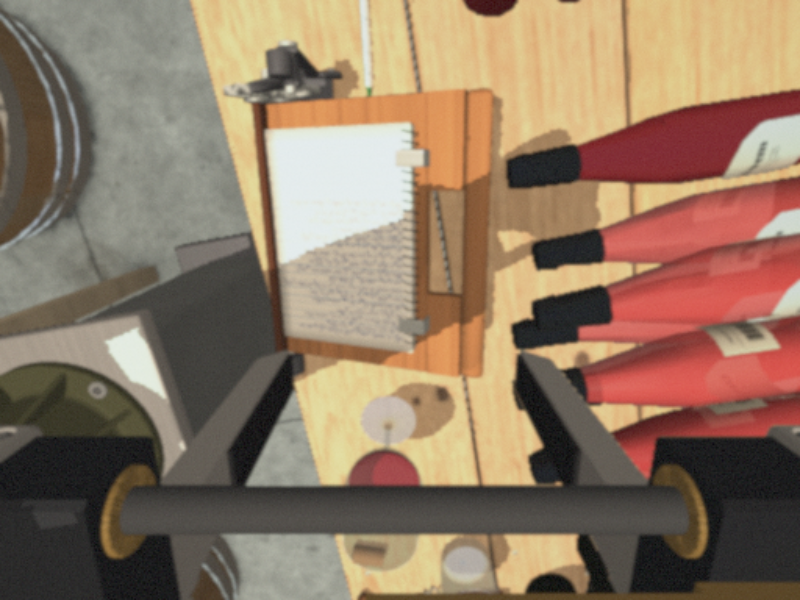

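The wrist view (800x600 px) shows board edge corners (490,91) and (481,375), book corners (412,124), (414,351), (287,337), (267,130), and slot far corners (463,190) and (461,293). The wine glass foot is at (388,420), with the wine at (385,470). I'll fit both views together.

```bash
python3 - <<'E'
from fit import *
z=np.load('pics/w1.npz');K,T=w2c('wrist',z)
w={n:((u+.5)*.64-.5,(v+.5)*.64-.5) for n,(u,v) in dict(eTL=(490,91),eTR=(481,375),bTL=(412,124),bTR=(414,351),bBR=(287,337),bBL=(267,130),sTL=(463,190),sTR=(461,293)).items()}
V=[(*w2c('top'),top),(K,T,w)]
for v in(V,V[1:]):
    q,r=fit(v);print(q.round(3),r.round(1))
q,_=fit(V)
X=cloud(z['d'],K,T)
for n in [(90,0,28),(90,60,28),(150,60,28),(214.5,80,12),(214.5,0,12),(214.5,-80,12)]:
    P=B(q,[n]);u=proj(P,K,T)[0].round().astype(int);print(P.round(0),np.nanmedian(X[u[1]-1:u[1]+2,u[0]-1:u[0]+2].reshape(-1,3),0).round(0))
print('foot',X[round(420*.64),round(388*.64)].round(), 'wine',X[round(470*.64),round(385*.64)].round())
E
```

```text
[ 3.49163e+02  2.24908e+02 -1.63000e-01  3.03000e-01] [-0.4  0.8  0.5 -0.2 -0.2 -1.   0.1 -1.5  0.   1.2  0.6  1.4 -0.5  2.
  0.   1.9  1.3 -0.9  0.4  0.2  3.7 -0.5  3.2  0.4 -2.8  0.1 -2.5  0.1
 -0.3  0.5 -0.4  0.6]
[ 3.48507e+02  2.24761e+02 -1.62000e-01  3.00000e-01] [ 0.8 -0.9  0.2 -0.1  3.2 -0.5  3.   0.3 -3.   0.3 -3.   0.3 -0.7  0.5
 -0.6  0.5]
[[426. 212.  84.]] [426. 213.  85.]
[[435. 272.  84.]] [436. 272.  85.]
[[492. 262. 101.]] [492. 262. 107.]
[[561. 271. 105.]] [559. 271. 118.]
[[548. 192. 105.]] [546. 195. 118.]
[[535. 113. 105.]] [534. 118. 118.]
foot [422. -27.  13.] wine [431.   6. 158.]
```

```bash
cat >> fit.py <<'E'
def fit3(views,t,q0):
    f=lambda q:np.concatenate([(proj(B([*q,t],[PT[n] for n in px if n[0]!='b']),K,T)-np.array([px[n] for n in px if n[0]!='b'])).ravel() for K,T,px in views])
    r=least_squares(f,q0,loss='soft_l1');return r.x,f(r.x)
E
python3 - <<'E'
from fit import *
z=np.load('pics/w1.npz');K,T=w2c('wrist',z);X=cloud(z['d'],K,T)
w={n:((u+.5)*.64-.5,(v+.5)*.64-.5) for n,(u,v) in dict(eTL=(490,91),eTR=(481,375),sTL=(463,190),sTR=(461,293)).items()}
V=[(*w2c('top'),top),(K,T,w)]
for v in (V,V[:1],V[1:]):
    q,r=fit3(v,.37,(349,225,-.163));print(q.round(3),r.round(1))
q,_=fit3(V,.37,(349,225,-.163));q=[*q,.37]
for n in [(190,75,12),(190,-75,12),(214.5,80,12),(214.5,0,12),(214.5,-80,12)]:
    P=B(q,[n]);u=proj(P,K,T)[0].round().astype(int);print(P.round(0),np.nanmedian(X[u[1]-1:u[1]+2,u[0]-1:u[0]+2].reshape(-1,3),0).round(0))
E
```

```text
[ 3.52406e+02  2.24465e+02 -1.60000e-01] [-1.5 -0.1 -0.  -1.4 -1.3  1.1 -0.6  0.9  1.  -3.4  0.6  3.7 -0.7  0.4
 -0.6  2.4]
[ 3.52515e+02  2.23543e+02 -1.71000e-01] [-0.6 -0.7  0.9 -1.2 -0.5  0.8  0.3  0.9]
[ 3.52390e+02  2.25088e+02 -1.57000e-01] [ 0.7 -4.4  0.7  3.  -0.9 -0.4 -0.6  1.7]
[[535. 271. 110.]] [535. 271. 110.]
[[511. 123. 110.]] [510. 124. 109.]
[[558. 272. 119.]] [558. 272. 117.]
[[546. 193. 119.]] [546. 193. 118.]
[[533. 114. 119.]] [532. 115. 118.]
```

```bash
cat > tgt.py <<'E'
from fit import *
import sys
Q=[352.4,224.5,-.16]
def pose(t,R,off=0,yb=0):
    G=B([*Q,t],[(214.5,yb,6)])[0];zt=R[:,2];return G+zt*(18.8-off),Ro.from_matrix(R)
def Rlow(tau):  # pinch through the slot
    b=Ro.from_euler('z',Q[2]).as_matrix()@Ro.from_euler('y',-tau).as_matrix()
    y=b[:,0];z=-b[:,2];return np.c_[np.cross(y,z),y,z]
def Rtop(tau):  # over the edge: z=-board x
    b=Ro.from_euler('z',Q[2]).as_matrix()@Ro.from_euler('y',-tau).as_matrix()
    y=b[:,2];z=-b[:,0];return np.c_[np.cross(y,z),y,z]
def show(seq,P0=None,R0=None):
    s=manip.read_state()
    if R0 is None:P0,R0=s['eef_pos'],Ro.from_euler('xyz',s['eef_rot'])
    for P,R in seq:print(P.round(),R0.inv().apply(P-P0).round(1),(R0.inv()*R).as_rotvec().round(3))
E
python3 -c "
from tgt import *
show([pose(.37,Rlow(.55),o) for o in(70,0)])"
```

```text
[521. 197. 157.] [ 17.3  37.1 192. ] [-0.551  0.006 -0.017]
[557. 191.  97.] [ 18.   73.8 251.6] [-0.551  0.006 -0.017]
```

```bash
echo '[[0.04, 0.08, 0.45, -0.12, 0, 0], [0.08, 0.16, 0.9, -0.25, 0, -0.005], [0.12, 0.25, 1.35, -0.4, 0.005, -0.01], [0.17, 0.37, 1.8, -0.53, 0.006, -0.017], [0.17, 0.37, 1.92, -0.551, 0.006, -0.017]]' > next.json && python3 nudge.py next.json 42; echo '[[0, 0, 0, 0, 0, 0]]' > next.json && python3 nudge.py next.json; python3 - <<'E'
from tgt import *
s=manip.read_state();print(s['joints'].round(2));show([pose(.37,Rlow(.55),0)])
p,d=manip.camera("wrist");cv2.imwrite('pics/w2.png',cv2.resize(p[:,:,::-1],(800,600)))
E
```

```text
clock: 2.7
eef_pos: [519.4, 195.7, 154.2]
eef_rot: [2.59, -0.0, 1.411]
wrist_force: [0.1, -0.1, 0.9]
finger_gap: 57.3
finger_force: 0.0
clock: 2.8
eef_pos: [519.5, 195.4, 154.7]
eef_rot: [2.594, 0.002, 1.409]
wrist_force: [-0.0, 0.9, 0.0]
finger_gap: 49.7
finger_force: 0.0
[ 0.44  0.16  1.92 -0.5   0.66  0.94]
[557. 191.  97.] [ 2.3  2.6 69. ] [-0.003  0.003 -0.   ]
```

View pics/w2.png

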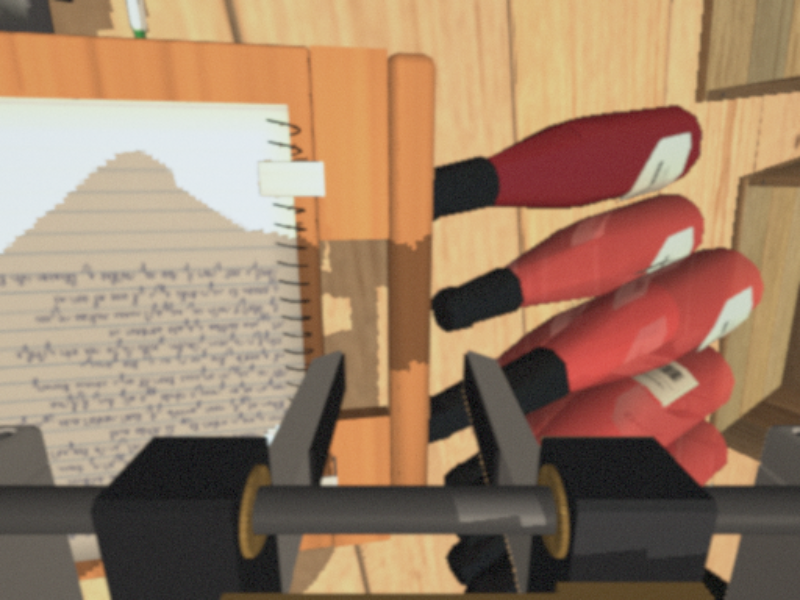

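The tips straddle the rail: their inner faces are at x=343 and 467, and the rail spans 388–435. The slot's rows 240–410 have to hold the finger row after descent, so I'll check that numerically.

```bash
python3 - <<'E'
from tgt import *
s=manip.read_state();K,T=w2c('wrist',s);q=[*Q,.37]
print('model rail/slot px',(proj(B(q,[(186.5,0,12),(203,48,12),(203,-48,12),(203,130,12),(226,130,6)]),K,T)/.64).round())
R=Ro.from_euler('xyz',s['eef_rot']);print('tool axis px',(proj(s['eef_pos']+R.apply([[0,0,0],[0,0,45],[0,0,69]]),K,T)/.64).round())
E
```

```text
model rail/slot px [[351. 335.]
 [382. 239.]
 [385. 416.]
 [379.  51.]
 [428.  56.]]
tool axis px [[404. 371.]
 [404. 335.]
 [404. 320.]]
```

To row units: 5 mm is 0.05, 2 mm is 0.02.

```bash
echo '[[0.01, 0.02, 0.17, 0, 0, 0], [0.02, 0.04, 0.34, 0, 0, 0], [0.02, 0.05, 0.51, 0, 0, 0], [0.02, 0.05, 0.63, 0, 0, 0], [0.02, 0.05, 0.69, 0, 0, 0]]' > next.json && python3 nudge.py next.json && echo '[[0, 0, 0, 0, 0, 0], [0, 0, 0, 0, 0, 0], [0, 0, 0, 0, 0, 0]]' > next.json && python3 nudge.py next.json 15 30; echo '[[0, 0, 0, 0, 0, 0], [0, 0, 0, 0, 0, 0], [0, 0, 0, 0, 0, 0]]' > next.json && python3 nudge.py next.json; python3 -c "
from tgt import *
s=manip.read_state();print(s['joints'].round(2))
# arc relative to present offset
P0,R0=s['eef_pos'],Ro.from_euler('xyz',s['eef_rot'])
a=pose(.37,Rlow(.55));print((P0-a[0]).round(1))
ts=np.arange(.42,1.13,.05);show([pose(t,Rlow(.55+(t-.37)*.4)) for t in ts],a[0],a[1])"
```

```text
clock: 3.35
eef_pos: [562.8, 191.8, 102.1]
eef_rot: [2.59, -0.001, 1.408]
wrist_force: [-0.6, -0.8, 0.4]
finger_gap: 42.1
finger_force: 0.0
clock: 3.65
eef_pos: [557.2, 192.6, 97.9]
eef_rot: [2.6, 0.002, 1.408]
wrist_force: [-32.5, 16.7, -14.0]
finger_gap: 22.2
finger_force: 29.6
clock: 3.95
eef_pos: [557.1, 192.7, 97.9]
eef_rot: [2.6, 0.002, 1.409]
wrist_force: [-27.3, 10.1, -11.2]
finger_gap: 21.6
finger_force: 30.0
[ 0.4   0.31  1.88 -0.56  0.55  0.98]
[-0.2  1.3  0.8]
[553. 192. 107.] [ -0.    1.7 -10.6] [-0.02  0.    0.  ]
[549. 193. 117.] [ -0.    2.9 -21.4] [-0.04  0.    0.  ]
[544. 194. 126.] [ -0.    3.6 -32.1] [-0.06  0.    0.  ]
[538. 194. 136.] [  0.    3.7 -42.8] [-0.08 -0.    0.  ]
[533. 195. 145.] [ -0.    3.3 -53.6] [-0.1 -0.   0. ]
[526. 196. 153.] [ -0.    2.4 -64.3] [-0.12  0.    0.  ]
[520. 198. 161.] [ -0.    0.9 -74.9] [-0.14  0.    0.  ]
[512. 199. 169.] [  0.   -1.1 -85.4] [-0.16 -0.    0.  ]
[505. 200. 177.] [  0.   -3.6 -95.8] [-0.18  0.    0.  ]
[497. 201. 184.] [  -0.    -6.7 -106. ] [-0.2  0.   0. ]
[489. 202. 191.] [  -0.   -10.2 -116.1] [-0.22  0.   -0.  ]
[480. 204. 197.] [   0.   -14.2 -126. ] [-0.24 -0.    0.  ]
[472. 205. 203.] [   0.   -18.8 -135.6] [-0.26 -0.    0.  ]
[463. 207. 208.] [   0.   -23.7 -145. ] [-0.28 -0.    0.  ]
[453. 208. 213.] [   0.   -29.2 -154.1] [-0.3  0.  -0. ]
```

Gripped. The rail sits where the model put it, so the extra +5 mm in y has to come back out (28 N preload). Now the lift along the arc.

```bash
echo '[[-0.01, -0.05, 0, 0, 0, 0], [-0.01, -0.03, -0.11, -0.02, 0, 0], [-0.01, -0.02, -0.21, -0.04, 0, 0], [-0.01, -0.01, -0.32, -0.06, 0, 0], [-0.01, -0.01, -0.43, -0.08, 0, 0]]' > next.json && python3 nudge.py next.json; python3 -c "
from tgt import *
s=manip.read_state();print(s['joints'].round(2))
a=pose(.57,Rlow(.63));print((s['eef_pos']-a[0]).round(1))
show([pose(t,Rlow(.55+(t-.37)*.4)) for t in np.arange(.62,1.13,.05)],a[0],a[1])"
```

```text
clock: 4.45
eef_pos: [537.4, 195.6, 137.4]
eef_rot: [2.511, -0.001, 1.41]
wrist_force: [-1.6, 6.4, -11.8]
finger_gap: 21.9
finger_force: 30.0
[ 0.44  0.21  1.95 -0.69  0.55  1.12]
[-1.   1.1  1.8]
[533. 195. 145.] [ -0.    0.5 -10.7] [-0.02  0.   -0.  ]
[526. 196. 153.] [ -0.    0.4 -21.5] [-0.04  0.   -0.  ]
[520. 198. 161.] [ -0.   -0.3 -32.2] [-0.06  0.   -0.  ]
[512. 199. 169.] [ -0.   -1.4 -42.8] [-0.08  0.   -0.  ]
[505. 200. 177.] [ -0.   -3.1 -53.4] [-0.1  0.  -0. ]
[497. 201. 184.] [ -0.   -5.3 -63.8] [-0.12  0.   -0.  ]
[489. 202. 191.] [ -0.   -8.  -74.1] [-0.14  0.   -0.  ]
[480. 204. 197.] [ -0.  -11.3 -84.3] [-0.16  0.   -0.  ]
[472. 205. 203.] [ -0.  -15.  -94.3] [-0.18  0.   -0.  ]
[463. 207. 208.] [  -0.   -19.2 -104. ] [-0.2  0.  -0. ]
[453. 208. 213.] [  -0.   -23.9 -113.6] [-0.22  0.   -0.  ]
```

To row units: -53.5 mm is -0.535, -43 mm is -0.43.

```bash
echo '[[0, 0.005, -0.11, -0.02, 0, 0], [0, 0, -0.215, -0.04, 0, 0], [0, -0.005, -0.32, -0.06, 0, 0], [0, -0.015, -0.43, -0.08, 0, 0], [0, -0.03, -0.535, -0.1, 0, 0]]' > next.json && python3 nudge.py next.json; python3 -c "
from tgt import *
s=manip.read_state();print(s['joints'].round(2))
a=pose(.82,Rlow(.73));print((s['eef_pos']-a[0]).round(1))
show([pose(t,Rlow(.55+(t-.37)*.4)) for t in np.arange(.87,1.13,.05)],a[0],a[1])"
```

```text
clock: 4.95
eef_pos: [503.9, 201.0, 178.9]
eef_rot: [2.411, -0.002, 1.41]
wrist_force: [-1.5, 6.9, -12.2]
finger_gap: 22.0
finger_force: 30.0
[ 0.52  0.08  2.03 -0.84  0.6   1.29]
[-1.   1.1  1.9]
[497. 201. 184.] [ -0.   -1.2 -10.6] [-0.02 -0.    0.  ]
[489. 202. 191.] [ -0.   -2.8 -21.2] [-0.04  0.   -0.  ]
[480. 204. 197.] [  0.   -5.  -31.6] [-0.06  0.    0.  ]
[472. 205. 203.] [ -0.   -7.8 -41.9] [-0.08 -0.    0.  ]
[463. 207. 208.] [ -0. -11. -52.] [-0.1  0.   0. ]
[453. 208. 213.] [  0.  -14.7 -62. ] [-0.12  0.   -0.  ]
```

```bash
echo '[[0, -0.01, -0.11, -0.02, 0, 0], [0, -0.03, -0.21, -0.04, 0, 0], [0, -0.05, -0.32, -0.06, 0, 0], [0, -0.08, -0.42, -0.08, 0, 0], [0, -0.12, -0.54, -0.104, 0, 0]]' > next.json && python3 nudge.py next.json;echo '[[0, 0, 0, 0, 0, 0]]' > next.json && python3 nudge.py next.json; python3 - <<'E'
from tgt import *
s=manip.read_state();print(s['joints'].round(2))
R=Ro.from_euler('xyz',s['eef_rot']).as_matrix();G=s['eef_pos']-18.8*R[:,2]
for t in(1.04,1.06,1.08,1.1):print(t,(G-B([*Q,t],[(214.5,0,6)])[0]).round(1))
p,d=manip.camera("top");cv2.imwrite('pics/t3.png',cv2.resize(p[140:290,60:260,::-1],None,fx=4,fy=4,interpolation=cv2.INTER_CUBIC))
E
```

```text
clock: 5.45
eef_pos: [460.0, 208.0, 211.7]
eef_rot: [2.306, -0.002, 1.41]
wrist_force: [3.8, 5.6, -8.9]
finger_gap: 21.7
finger_force: 30.0
clock: 5.55
eef_pos: [459.5, 208.2, 212.0]
eef_rot: [2.305, -0.002, 1.411]
wrist_force: [0.2, 0.6, -4.2]
finger_gap: 22.1
finger_force: 30.0
[ 0.64 -0.05  2.12 -1.01  0.68  1.49]
1.04 [-8.8  2.4  6.5]
1.06 [-5.   1.8  4.5]
1.08 [-1.2  1.2  2.5]
1.1 [2.6 0.5 0.7]
```

View pics/t3.png

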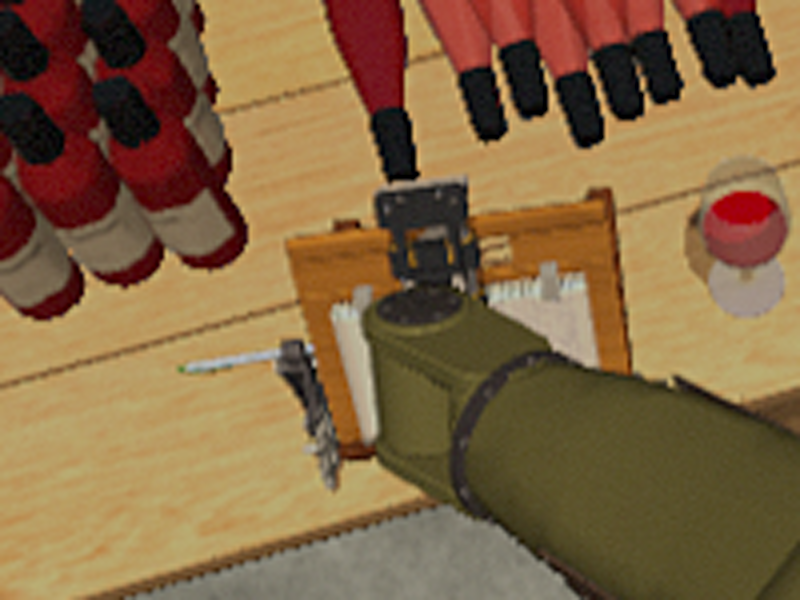

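The board is at about 1.085, past the 5th notch, and both glasses are undisturbed. Now I'll lower it gently onto the 0.95 notch, open, and withdraw, since j4 is near its limit.

To row units: 6 mm is 0.06, 4 mm is 0.04.

```bash
echo '[[0, 0.02, 0.06, 0.01, 0, 0], [0, 0.04, 0.12, 0.02, 0, 0], [0, 0.06, 0.18, 0.03, 0, 0], [0, 0.075, 0.23, 0.04, 0, 0], [0, 0.075, 0.24, 0.04, 0, 0]]' > next.json && python3 nudge.py next.json;echo '[[0, 0, 0, 0, 0, 0], [0, 0, 0, 0, 0, 0]]' > next.json && python3 nudge.py next.json; python3 - <<'E'
from tgt import *
s=manip.read_state();print(s['joints'].round(2))
R=Ro.from_euler('xyz',s['eef_rot']).as_matrix();G=s['eef_pos']-18.8*R[:,2]
for t in(.93,.95,.97,.99):print(t,(G-B([*Q,t],[(214.5,0,6)])[0]).round(1))
E
```

```text
clock: 6.1
eef_pos: [482.0, 204.2, 197.8]
eef_rot: [2.353, -0.001, 1.409]
wrist_force: [-15.0, 10.8, -11.4]
finger_gap: 21.9
finger_force: 30.0
clock: 6.3
eef_pos: [481.7, 204.3, 198.0]
eef_rot: [2.352, -0.001, 1.41]
wrist_force: [-13.8, 9.7, -12.8]
finger_gap: 21.8
finger_force: 30.0
[ 0.58  0.01  2.08 -0.94  0.64  1.4 ]
0.93 [-5.7  1.6  5.7]
0.95 [-2.2  1.   3.2]
0.97 [1.3 0.4 0.9]
0.99 [ 4.9 -0.1 -1.4]
```

To row units: -80 mm is -0.8, -60 mm is -0.6.

```bash
echo '[[0, 0, 0, 0, 0, 0], [0, 0, 0, 0, 0, 0], [0, 0, 0, 0, 0, 0], [0, 0, 0, 0, 0, 0]]' > next.json && python3 nudge.py next.json 42; echo '[[0, 0, -0.15, 0, 0, 0], [0, 0, -0.3, 0.02, 0, 0], [0, 0, -0.45, 0.1, 0, 0], [0, 0, -0.6, 0.2, 0, 0], [0, -0.1, -0.8, 0.3, 0, 0]]' > next.json && python3 nudge.py next.json; python3 - <<'E'
from tgt import *
s=manip.read_state();print(s['joints'].round(2))
a=pose(.95,Rtop(1.3),70);b=pose(.95,Rtop(1.3));show([a,b])
E
```

```text
clock: 6.7
eef_pos: [483.5, 204.0, 201.0]
eef_rot: [2.346, -0.002, 1.409]
wrist_force: [0.3, -0.9, 0.0]
finger_gap: 42.0
finger_force: 0.0
clock: 7.2
eef_pos: [419.6, 214.9, 250.8]
eef_rot: [2.65, -0.003, 1.411]
wrist_force: [0.2, 0.3, -0.2]
finger_gap: 42.0
finger_force: 0.0
[ 0.58 -0.12  1.94 -0.39  0.97  0.9 ]
[484. 203. 257.] [-1.2 61.  25.3] [-0.005 -1.169  2.916]
[466. 206. 190.] [-1.4 12.7 75.9] [-0.005 -1.169  2.916]
```

```bash
sed -i 's/y=b\[:,2\];z=-b\[:,0\]/y=-b[:,2];z=-b[:,0]/' tgt.py; python3 -c "
from tgt import *
show([pose(.95,Rtop(1.3),80),pose(.95,Rtop(1.3))])"
```

```text
[487. 203. 267.] [-1.1 67.9 18.1] [ 0.763 -0.003 -0.   ]
[466. 206. 190.] [-1.4 12.7 75.9] [ 0.763 -0.003 -0.   ]
```

```bash
echo '[[0, 0.1, -0.15, 0.14, 0, 0], [0, 0.25, -0.1, 0.28, 0, 0], [0, 0.4, 0, 0.42, 0, 0], [0, 0.55, 0.1, 0.56, 0, 0], [-0.01, 0.68, 0.18, 0.7, 0, 0]]' > next.json && python3 nudge.py next.json 50;echo '[[0, 0, 0, 0.063, 0, 0], [0, 0, 0, 0.063, 0, 0]]' > next.json && python3 nudge.py next.json; python3 - <<'E'
from tgt import *
s=manip.read_state();print(s['joints'].round(2));show([pose(.95,Rtop(1.3),0)])
p,d=manip.camera("wrist");cv2.imwrite('pics/w4.png',cv2.resize(p[:,:,::-1],(800,600)))
K,T=w2c('wrist',s)
for t in(.755,.95):print((proj(B([*Q,t],[(226,130,12),(226,-48,12),(203,48,12),(166,105,28)]),K,T)/.64).round().tolist())
E
```

```text
clock: 7.7
eef_pos: [488.3, 202.0, 266.6]
eef_rot: [-2.932, -0.003, 1.41]
wrist_force: [-1.1, 0.4, 0.2]
finger_gap: 50.2
finger_force: 0.0
clock: 7.9
eef_pos: [488.2, 201.5, 264.4]
eef_rot: [-2.871, -0.0, 1.408]
wrist_force: [-0.7, 0.4, -0.5]
finger_gap: 50.1
finger_force: 0.0
[0.26 0.36 1.33 0.11 1.7  0.43]
[466. 206. 190.] [ 0.9 -2.1 77.9] [-0.    -0.001 -0.003]
[[480.0, 62.0], [467.0, 400.0], [447.0, 230.0], [390.0, 127.0]]
[[394.0, 54.0], [397.0, 415.0], [382.0, 234.0], [333.0, 126.0]]
```

View pics/w4.png

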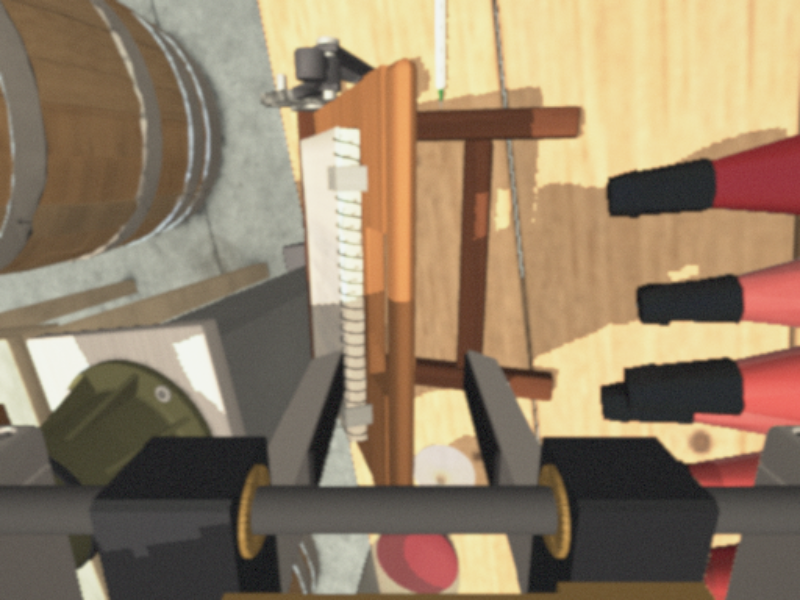

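The board rests on the 0.95 notch with the hand off; its rail spans x 388–415 px, matching the model. Now I'll descend over the top edge and pinch.

To row units: -2 mm is -0.02, -1 mm is -0.01.

```bash
echo '[[0.01, -0.01, 0.16, 0, 0, 0], [0.01, -0.02, 0.32, 0, 0, 0], [0.01, -0.02, 0.48, 0, 0, 0], [0.01, -0.02, 0.66, 0, 0, 0], [0.01, -0.02, 0.78, 0, 0, 0]]' > next.json && python3 nudge.py next.json; echo '[[0, 0, 0, 0, 0, 0], [0, 0, 0, 0, 0, 0], [0, 0, 0, 0, 0, 0], [0, 0, 0, 0, 0, 0], [0, 0, 0, 0, 0, 0]]' > next.json && python3 nudge.py next.json 4 25; python3 -c "
from tgt import *
s=manip.read_state();print(s['joints'].round(2))
a=pose(.95,Rtop(1.3));print((s['eef_pos']-a[0]).round(1))
show([pose(t,Rtop(1.3)) for t in np.arange(.99,1.25,.03)],a[0],a[1])"
```

```text
clock: 8.45
eef_pos: [464.1, 207.4, 191.1]
eef_rot: [-2.876, -0.001, 1.411]
wrist_force: [-1.1, -0.3, 0.4]
finger_gap: 49.8
finger_force: 0.0
clock: 8.95
eef_pos: [465.4, 207.1, 191.7]
eef_rot: [-2.875, -0.002, 1.409]
wrist_force: [2.5, -0.5, 3.3]
finger_gap: 14.9
finger_force: 25.0
[0.29 0.36 1.49 0.12 1.53 0.43]
[-0.4  0.9  1.8]
[459. 207. 195.] [ 0.  -8.2 -2.6] [0. 0. 0.]
[453. 208. 198.] [ -0.  -14.4  -4.3] [0. 0. 0.]
[448. 209. 201.] [ -0.  -20.7  -5.8] [0. 0. 0.]
[442. 210. 204.] [  0.  -27.   -7.1] [0. 0. 0.]
[436. 211. 207.] [ -0.  -33.3  -8.2] [0. 0. 0.]
[430. 212. 209.] [  0.  -39.7  -9.2] [0. 0. 0.]
[425. 213. 212.] [  0.  -46.1  -9.9] [0. 0. 0.]
[419. 214. 214.] [  0.  -52.5 -10.5] [0. 0. 0.]
[413. 215. 216.] [  0.  -58.9 -10.8] [0. 0. 0.]
```

To row units: -40 mm is -0.4, -32 mm is -0.32.

```bash
echo '[[0, -0.08, -0.026, 0, 0, 0], [0, -0.16, -0.047, 0, 0, 0], [0, -0.24, -0.065, 0, 0, 0], [0, -0.32, -0.08, 0, 0, 0], [0, -0.4, -0.092, 0, 0, 0]]' > next.json && python3 nudge.py next.json; echo '[[0, -0.06, -0.007, 0, 0, 0], [0, -0.12, -0.012, 0, 0, 0], [0, -0.175, -0.015, 0, 0, 0], [0, -0.175, -0.015, 0, 0, 0], [0, -0.175, -0.015, 0, 0, 0]]' > next.json && python3 nudge.py next.json; python3 - <<'E'
from tgt import *
s=manip.read_state();print(s['joints'].round(2))
R=Ro.from_euler('xyz',s['eef_rot']).as_matrix();G=s['eef_pos']-18.8*R[:,2]
for t in(1.18,1.2,1.22,1.24):print(t,(G-B([*Q,t],[(214.5,0,6)])[0]).round(1))
p,d=manip.camera("top");K,T=w2c('top');c=(proj(B([*Q,0],[(42,149,84)]),K,T)[0]);print(c)
u,v=c.astype(int);cv2.imwrite('pics/t5.png',cv2.resize(p[v-40:v+40,u-45:u+75,::-1],None,fx=6.5,fy=6.5,interpolation=cv2.INTER_CUBIC))
E
```

```text
clock: 9.45
eef_pos: [429.7, 213.0, 211.3]
eef_rot: [-2.876, -0.002, 1.409]
wrist_force: [3.2, 1.3, 0.1]
finger_gap: 13.1
finger_force: 25.0
clock: 9.95
eef_pos: [413.0, 215.7, 217.0]
eef_rot: [-2.874, -0.002, 1.41]
wrist_force: [1.7, 2.9, 6.0]
finger_gap: 12.0
finger_force: 25.0
[0.33 0.24 1.59 0.13 1.55 0.47]
1.18 [-9.7  2.5  4.5]
1.2 [-5.7  1.9  3. ]
1.22 [-1.7  1.2  1.6]
1.24 [2.3 0.6 0.3]
[133.36269544 231.42325873]
```

View pics/t5.png

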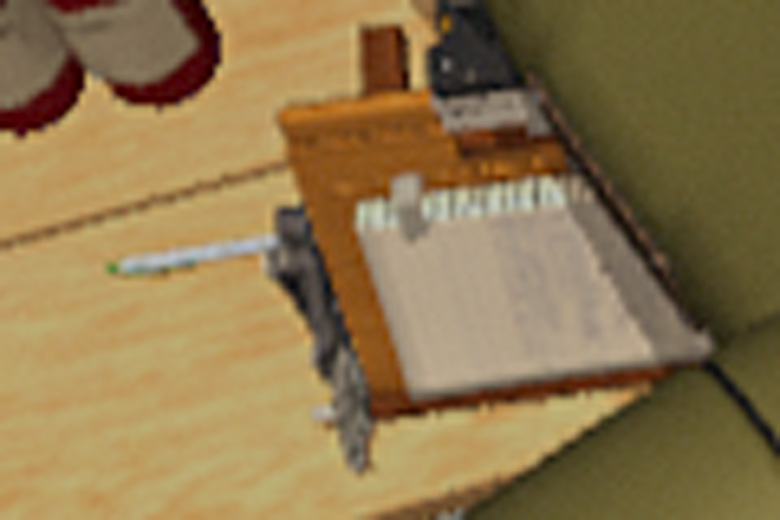

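The board is at about 1.228. The pawl can't be clearly read in this crop (weight near (290,240)), so I'll go 3 mm further for margin, then let go and retreat upward.

The rows are not in the units I measure in: shifts go in units of 100 mm. I convert before sending: -3 mm is -0.03.

```bash
echo '[[0, -0.03, 0, 0, 0, 0], [0, -0.03, 0, 0, 0, 0], [0, -0.03, 0, 0, 0, 0], [0, -0.03, 0, 0, 0, 0]]' > next.json && python3 nudge.py next.json; echo '[[0, 0.01, 0, 0, 0, 0], [0, 0.03, -0.02, 0, 0, 0], [0, 0.06, -0.2, 0, 0, 0], [0, 0.1, -0.6, 0, 0, 0], [0, 0.1, -1.05, 0, 0, 0]]' > next.json && python3 nudge.py next.json 70; echo '[[0, 0, 0, 0, 0, 0], [0, 0, 0, 0, 0, 0], [0, 0, 0, 0, 0, 0]]' > next.json && python3 nudge.py next.json; python3 - <<'E'
from tgt import *
K,T=w2c('top')
z,d=manip.camera('top');X=cloud(d,K,T)
for t in np.arange(0,1.25,.1):
    P=B([*Q,t],[(195,90,12),(150,60,28)]);e=[]
    for p in P:
        u=proj([p],K,T)[0].round().astype(int);e.append(round(float(X[u[1],u[0],2]-p[2])))
    print(round(t,2),e)
E
```

```text
clock: 10.4
eef_pos: [410.4, 216.2, 217.7]
eef_rot: [-2.874, -0.002, 1.41]
wrist_force: [2.8, 3.8, 6.2]
finger_gap: 12.0
finger_force: 25.0
clock: 10.9
eef_pos: [447.1, 209.3, 316.3]
eef_rot: [-2.87, 0.001, 1.41]
wrist_force: [0.8, 0.9, -0.7]
finger_gap: 48.9
finger_force: 0.0
clock: 11.2
eef_pos: [446.7, 209.6, 314.8]
eef_rot: [-2.871, 0.0, 1.41]
wrist_force: [-0.1, -0.3, 0.0]
finger_gap: 69.0
finger_force: 0.0
0.0 [-45, -61]
0.1 [-59, 147]
0.2 [-80, 137]
0.3 [-95, 123]
0.4 [-110, 106]
0.5 [-135, -126]
0.6 [-122, 79]
0.7 [-143, 57]
0.8 [-161, 38]
0.9 [51, 30]
1.0 [28, 6]
1.1 [4, 1]
1.2 [-14, -18]
```

```bash
for i in 1 2 3 4 5 6 7 8 9 10 11 12; do echo '[[0, 0, 0, 0, 0, 0], [0, 0, 0, 0, 0, 0], [0, 0, 0, 0, 0, 0], [0, 0, 0, 0, 0, 0], [0, 0, 0, 0, 0, 0]]' > next.json && python3 nudge.py next.json >/tmp/o; done; cat /tmp/o; python3 - <<'E'
from tgt import *
s=manip.read_state();K,T=w2c('wrist',s)
p,d=manip.camera("wrist");cv2.imwrite('pics/w6.png',cv2.resize(p[:,:,::-1],(800,600)));X=cloud(d,K,T)
for n in [(90,0,28),(150,60,28),(190,90,12),(214.5,80,12),(214.5,30,12)]:
    q=B([*Q,0],[n]);u=proj(q,K,T)[0].round().astype(int);print(q.round(),X[u[1],u[0]].round(),(u/.64).round())
E
```

```text
clock: 17.25
eef_pos: [447.1, 209.8, 316.1]
eef_rot: [-2.874, -0.001, 1.41]
wrist_force: [-0.4, -0.4, 0.3]
finger_gap: 69.8
finger_force: 0.0
[[441. 210.  58.]] [441. 209.  55.] [470. 261.]
[[510. 260.  58.]] [510. 259.  54.] [541. 197.]
[[554. 283.  42.]] [555. 283.  40.] [592. 161.]
[[577. 269.  42.]] [577. 269.  41.] [620. 173.]
[[569. 220.  42.]] [569. 220.  43.] [614. 231.]
```

View pics/w6.png

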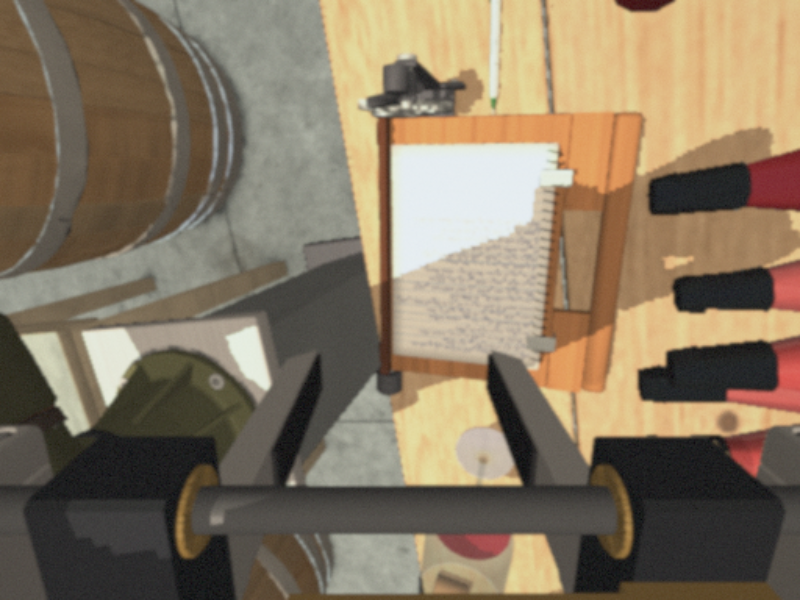

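The board lies flat, with depth matching tilt 0 within 4 mm across the book and rail. The wine glass still stands (foot at (485,450)) and the gripper is clear.

```bash
python3 -c "
from cell import manip
print(manip.sign_off())"
```

```text
the job is handed in; nothing more can be done
None
```

The reading stand now lies flat: I raised the board to its top notch (0.95) and rested it there hands-off, re-gripped, lifted it past the top and let it sink on its damper; the wine glass was still upright in the last picture, the arm kept well clear of the tumbler and bottle, and the job is handed in at about 17 s.

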